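Bag hardware back on its sample boards

TASK

Four loose pieces of steel bag hardware (a big ring, a small ring, a square ring and an oblong slider buckle) lie among four white sample boards. Lay each piece flat on the board whose black outline has its shape and size, right over the outline: centred, and with the square's and the slider's sides in line with the drawn ones. Leave all four lying there.

Things in the scene. Friction and masses are not known exactly. Their poses are not given: they have to be found in the camera images.
- big_ring: Big round ring, outer diameter 56 mm, inner 38 mm. Plain steel, 12 mm thick, lying flat; origin at the centre of its underside, z up. Weighs about 80 g. Bystanders stand up to 45 mm high between the pieces and boards; taller things are only at the table's edges, clear of the work.
- small_ring: Small round ring, outer diameter 36 mm, inner 20 mm. Plain steel, 12 mm thick, lying flat; origin at the centre of its underside, z up. Weighs about 40 g.
- square_ring: Square open frame, 48 x 48 mm outside, bars 8 mm wide. Plain steel, 12 mm thick, lying flat; origin at the centre of its underside, z up. x and y along its sides. About 70 g.
- slider: Oblong slider buckle: open frame 72 mm (x) by 36 mm (y) outside, bars 8 mm wide, with a bar across the middle along y. Plain steel, 12 mm thick, lying flat; origin at the centre of its underside, z up. About 70 g.
- big_ring_board: For the big ring. Sample board, fixed to the table: white square slab 90 x 90 x 8 mm. Origin at the centre of its underside (top face 8 mm above it), x and y along its edges, z up. Flat on its top, centred, a black full-size outline: a ring 57 mm across, white inside.
- small_ring_board: For the small ring. Sample board, fixed to the table: white square slab 90 x 90 x 8 mm. Origin at the centre of its underside (top face 8 mm above it), x and y along its edges, z up. Flat on its top, centred, a black full-size outline: a ring 37 mm across, white inside.
- square_board: For the square ring. Sample board, fixed to the table: white square slab 90 x 90 x 8 mm. Origin at the centre of its underside (top face 8 mm above it), x and y along its edges, z up. Flat on its top, centred, a black full-size outline: a square frame of 49 mm, sides parallel to the board's edges.
- slider_board: For the slider. Sample board, fixed to the table: white square slab 90 x 90 x 8 mm. Origin at the centre of its underside (top face 8 mm above it), x and y along its edges, z up. Flat on its top, centred, a black full-size outline: an oblong of 73 mm along x by 37 mm along y with a middle bar.
Mind the look-alikes: they are no part of the job. Leave any green or orange look-alike of the square_board alone.

How it is judged:
By the outcome, as a careful person would: the job done as asked, in the order asked, and still so for the second after the job is handed in, with the robot touching nothing.
It also fails if it takes over 99 s, if anything falls off the work surface, if the arm or the gripper's body presses on something with over 40 N, if the wrist force passes 120 N, or if a joint passes its speed limit or range.

ROBOT

A 6-joint arm with a two-finger parallel gripper is mounted at the origin on the work surface. World frame = base frame: x ahead of the robot, y to its left, z up, the work surface at z = 0. Lengths are in m, angles in rad, forces in N, time in s.
With the tool pointing down it reaches from about 0.35 to 0.775 m from the base axis. Payload 7.3 kg.
Tool frame: the origin (TCP) lies on the centre line of the jaws, within the pads' length; the fingertips stand 11 mm ahead of it and the grasp point (between the pads) lies 8 mm behind it; z points along the fingers, y is the direction in which the jaws open and shut (so a half turn about z gives the same grasp; the last joint's range is limited). The gripper opens to 92 mm and grips with 3 to 60 N. Pads are 19 mm wide; open, the fingers measure 130 mm over their backs; the gripper's body (75 mm by 190 mm) begins 47 mm behind the grasp point.
Start: joints at [1.13, 0.342, 1.524, -0, 1.275, -0.146], TCP at [0.153, 0.502, 0.238] pointing down, gripper open.
Joint ranges: [-2.53, 2.53], [-0.77, 2.02], [0.04, 2.7], [-1, 4.14], [0.28, 2.66], [-3.11, 3.11]. Speed limits (rad/s): [2.57, 2.57, 3.14, 3.14, 3.14, 3.14].

INTERFACE

Orientations are given as [roll, pitch, yaw] about the fixed x, y, z axes, in that order (R = Rz(yaw) Ry(pitch) Rx(roll)).
In Python, from cell import robot gives the robot as it stands.
- The arm moves only by the tool jog_arm, never from a script. Its argument "deltas" is one flat list of numbers, 6 for each row, row after row: the shift along the world's x, y, z in units of 0.1 m (1.0 is 0.1 m), then the turn, a rotation vector about the world's x, y, z in units of 90 degrees (1.0 is 90 degrees). A call has 1 to 5 rows; each row is the pose to reach, as a shift and turn from the pose commanded when the call began; what a row does not reach only later rows make up. A row lasts 1/12 s, in which the tool goes at most 41.7 mm and 7.16 degrees, less where a joint would pass 70% of its speed; a pose out of reach is approached as far as the arm can. A call with a number of a shift or a turn outside -1 to 1 is refused whole. A call with a gripper value outside its range is refused whole. "claw" is the opening, from 0 (shut) to 1 (fully open), set as the call begins (left out, the last holds). The fingers move at their own pace and stop on an object; "newtons" is the grip in N (left out, the last holds). Time passes only in rows, so rows that repeat a pose let the fingers close. It gives the time, the measured TCP pose, the force and the opening at its end, in the units of the state.
- robot.observe(): the state, without advancing time (a new reading comes with each control period).
- robot.read_camera(name): name is "scene" or "top" or "wrist"; returns the picture (420x560x3 uint8, red, green, blue); there is no depth.
- robot.camera_params(name): a dict with "fx", "fy", "cx", "cy" (pixels), "R" (3x3) and "t" (3): a world point X has camera coordinates R X + t. Camera axes: x right, y down, z forward; pixel columns grow to the right and rows downward; lengths in m; the calibration is good to about 2 mm. A picture is of the moment at which its call begins: read the wrist's pose just before it. camera_params takes no time and is no camera call; for the wrist camera it gives the pose at the moment of the call.
- robot.hand_in(): hands the job in, once; it reports no verdict.
The state is a dict: "time": time; "qpos": joint angles; "qvel": joint speeds; "joint_efforts": joint torques, N m; "tool_pos": TCP position; "tool_rot": TCP orientation; "contact_force": force on the tool from outside, world axes, zero at the start; "torque": the same for the moment, N m; "opening": finger opening in m.
Only numpy, scipy, OpenCV 4.12 (cv2) and the standard library are available. Lean on these libraries where they do the work, as an engineer would, in place of code of your own. Each camera call takes 0.05 s, during which the arm holds its last target. There are 200 camera calls.

## Working session

There is one attempt and no reset: what is moved stays moved. The work goes in short steps, Python scripts to look and compute and a tool call to move; the robot and the scene stay as the last step left them, time stands still between calls to the robot, and variables do not carry over. Pictures are saved under pics/ and viewed, about 12 in all and at most 16, crops included, and the job is handed in when it is done.

Besides the shell and the picture viewer there is one more tool, called after "Request:" as a command line: name --argument value ..., lists and objects as JSON in quotes. jog_arm: Moves the arm, as the interface text tells. Its arguments: {"type":"object","properties":{"deltas":{"type":"array","items":{"type":"number"}},"claw":{"type":"number"},"newtons":{"type":"number"}},"required":["deltas"]}

```bash
ls; mkdir -p pics; python3 - <<'E'
from cell import robot
import cv2
for n in("top","scene"):
    im=robot.read_camera(n); cv2.imwrite(f"pics/{n}0.png",im[:,:,::-1]); 
    p=robot.camera_params(n); print(n,p)
print(robot.observe())
E
```

```text
pics
top {'fx': 435.57801784282555, 'fy': 435.57801784282555, 'cx': 275.2500297843942, 'cy': 212.29205968717758, 'R': array([[ 1.09313068e-02, -9.99940149e-01,  4.53320272e-04],
       [-9.88684836e-01, -1.08760907e-02, -1.49612853e-01],
       [ 1.49608828e-01,  1.18727311e-03, -9.88744552e-01]]), 't': array([0.00584785, 0.51702847, 1.30406461])}
scene {'fx': 400.38325675773604, 'fy': 400.38325675773604, 'cx': 284.69344838153853, 'cy': 215.5365743209456, 'R': array([[-0.59160131,  0.80612792,  0.01287144],
       [ 0.67445928,  0.50359298, -0.53990628],
       [-0.44171549, -0.310728  , -0.84162672]]), 't': array([ 0.29802712, -0.33175232,  1.17567836])}
{'time': 0.1, 'qpos': array([ 1.12999672e+00,  3.42674489e-01,  1.52493331e+00, -1.19608127e-05,
        1.27538907e+00, -1.45984090e-01]), 'qvel': array([ 0.00145827, -0.00095444, -0.00257254, -0.00107692, -0.00139334,
       -0.00073643]), 'joint_efforts': array([ 7.29347812e-04, -4.32004237e+01, -2.44698608e+01,  7.19218492e-02,
        5.24115062e-02, -2.19180288e-05]), 'tool_pos': array([0.15236861, 0.50203654, 0.23709919]), 'tool_rot': array([-3.14020172e+00, -1.92948534e-04,  2.84678049e+00]), 'contact_force': array([-0.61469858,  0.08156229,  0.67503102]), 'torque': array([-0.0069132 , -0.02689086,  0.03106256]), 'opening': 0.09178270309328984}
```

View pics/top0.png

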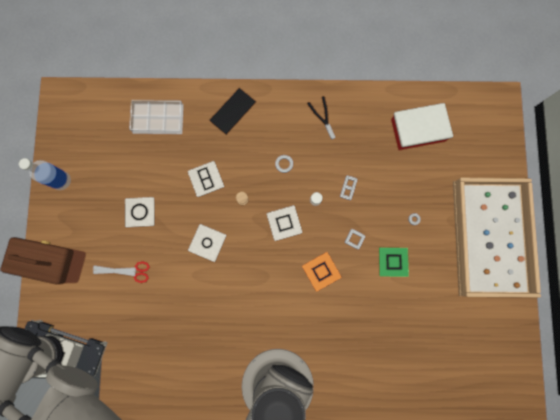

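View pics/scene0.png

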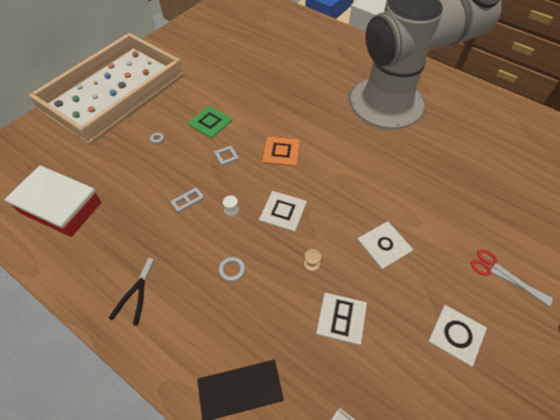

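Top view: boards are at slider (206,179), big ring (140,212), small ring (207,243) and square (284,223). Pieces are at big ring (284,164), slider (349,188), small ring (415,219) and square ring (355,239). Knobs stand at (242,198) and (316,198). The scene view agrees. The green and orange boards are decoys.

```bash
cat > h.py <<'E'
import numpy as np, cv2
from cell import robot
def ray(p,uv,z):
    uv=np.atleast_2d(np.asarray(uv,float)); d=np.c_[(uv[:,0]-p["cx"])/p["fx"],(uv[:,1]-p["cy"])/p["fy"],np.ones(len(uv))]@p["R"]
    c=-p["R"].T@p["t"]; return (c+d*((z-c[2])/d[:,2])[:,None])[:,:2]
def proj(p,X):
    c=p["R"]@np.asarray(X,float)+p["t"]; return np.array([p["fx"]*c[0]/c[2]+p["cx"],p["fy"]*c[1]/c[2]+p["cy"]])
def rect(p,cnt,z):
    "centre, sides, yaw(deg) of the contour in the world plane z"
    w=ray(p,cnt.reshape(-1,2),z); (c,s,a)=cv2.minAreaRect((w*1000).astype(np.float32)); return np.round(c,1),np.round(s,1),round(a,1)
E
python3 - <<'E'
from h import *
im=robot.read_camera("top");p=robot.camera_params("top")
hsv=cv2.cvtColor(im,cv2.COLOR_RGB2HSV).astype(int)
S,V=hsv[...,1],hsv[...,2]
white=((S<40)&(V>190)).astype(np.uint8)
steel=((S<75)&(V>110)).astype(np.uint8)
for n,m,z,q in(("board",white,.008,[(206,179),(140,212),(207,243),(284,223),(316,198)]),("piece",steel,.012,[(284,164),(349,188),(415,219),(355,239)])):
    cs,_=cv2.findContours(m,cv2.RETR_EXTERNAL,cv2.CHAIN_APPROX_NONE)
    for g in q:
        c=min(cs,key=lambda c:abs(cv2.pointPolygonTest(c,g,True)) if len(c)>6 and np.hypot(*(c.mean((0,1))-g))<15 else 999)
        print(n,g,rect(p,c,z),len(c))
print("knobs",ray(p,[(242,198),(316,198)],.03))
print("bystanders",ray(p,[(135,271),(233,111),(323,115)],.01))
E
```

```text
board (206, 179) (array([628.7, 235.6]), array([87.9, 87.9]), 22.7) 97
board (140, 212) (array([519.1, 439.8]), array([87.9, 85.3]), 3.5) 104
board (207, 243) (array([424.1, 224.3]), array([87.8, 87.7]), 67.8) 98
board (284, 223) (array([488.9, -16.8]), array([88.3, 88. ]), 16.6) 102
board (316, 198) (array([ 570.5, -117.2]), array([29. , 31.8]), 0.6) 28
piece (284, 164) (array([679.3, -13.2]), array([56. , 54.5]), 0.6) 50
piece (349, 188) (array([ 603.9, -219.6]), array([39.6, 77.3]), 72.4) 62
piece (415, 219) (array([ 504.5, -424.2]), array([34.9, 36.6]), 44.0) 32
piece (355, 239) (array([ 440.9, -237. ]), array([52.2, 52.3]), 63.8) 54
knobs [[ 0.5622228   0.11572757]
 [ 0.56476544 -0.1150889 ]]
bystanders [[ 0.33326879  0.44245223]
 [ 0.85425136  0.15314601]
 [ 0.84384295 -0.14062647]]
```

```bash
python3 - <<'E'
from h import *
p=robot.camera_params("wrist"); s=robot.observe()
print(-p["R"].T@p["t"]-s["tool_pos"],p["R"],p["fx"],p["cx"],p["cy"])
print(proj(p,s["tool_pos"]),ray(p,[(0,0),(559,0),(559,419),(0,419)],0))
E
```

```text
[-0.06222481  0.01887125  0.14632399] [[ 0.29034327  0.95692078 -0.00184733]
 [ 0.92812468 -0.28113504  0.24402391]
 [ 0.2329922  -0.07256525 -0.96976746]] 367.38149135837466 280.5504103479202 208.8871633180271
[281.19909602 272.57785617] [[-0.08875752  0.29807298]
 [ 0.06435945  0.80179101]
 [ 0.54393347  0.7478814 ]
 [ 0.34102611  0.07483143]]
```

Request:
jog_arm --deltas '[0.88, -0.86, 0, 0, 0, 0, 0.88, -0.86, 0, 0, 0, 0, 0.88, -0.86, 0, 0, 0, 0]'

```text
time: 0.4
tool_pos: [0.2409, 0.4152, 0.2374]
tool_rot: [-3.141, -0.0, 2.849]
contact_force: [0.6, 0.1, 0.4]
opening: 0.0915
```

Request:
jog_arm --deltas '[0.88, -0.86, 0, 0, 0, 0, 0.88, -0.86, 0, 0, 0, 0, 0.88, -0.86, 0, 0, 0, 0]'

```text
time: 0.65
tool_pos: [0.3295, 0.3286, 0.2377]
tool_rot: [-3.142, 0.0, 2.847]
contact_force: [0.8, 0.3, 0.2]
opening: 0.0918
```

```bash
cat >> h.py <<'E'
def look(name,cam="wrist"):
    p=robot.camera_params(cam); im=robot.read_camera(cam)
    if name: cv2.imwrite(f"pics/{name}.png",im[:,:,::-1])
    return p,im
def nearest(p,im,xy,z,kind,tol=.03):
    "contour rects of white/steel/black stuff near world xy, area in mm2"
    h=cv2.cvtColor(im,cv2.COLOR_RGB2HSV).astype(int); S,V=h[...,1],h[...,2]
    m={"white":(S<45)&(V>170),"steel":(S<80)&(V>95),"black":V<75}[kind].astype(np.uint8)
    cs,_=cv2.findContours(m,cv2.RETR_EXTERNAL,cv2.CHAIN_APPROX_NONE)
    for c in cs:
        if len(c)<25: continue
        r=rect(p,c,z)
        if np.hypot(*(r[0]/1000-xy))<tol: print(kind,*r)
BOARD=dict(slider=(.6287,.2356),big=(.5191,.4398),small=(.4241,.2243),square=(.4889,-.0168))
PIECE=dict(big=(.6793,-.0132),slider=(.6039,-.2196),small=(.5045,-.4242),square=(.4409,-.2370))
E
python3 - <<'E'
from h import *
p,im=look("w1")
for k,b in BOARD.items():
    print(k,proj(p,(*b,.008)).round()); nearest(p,im,b,.008,"white"); nearest(p,im,b,.008,"black")
E
```

```text
slider [279. 430.]
big [423. 311.]
small [216. 288.]
square [ 45. 389.]
```

View pics/w1.png

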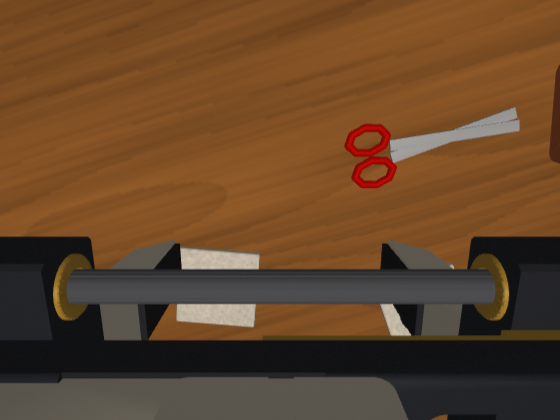

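The wrist picture shows that the gripper hides everything below about row 240, so targets must lie about 65 mm on the tool's +x side. I'll turn the tool so its +x points outward while travelling to the big ring.

Request:
jog_arm --deltas '[0.57, -0.68, -0.15, 0, 0, -0.3624, 0.57, -0.68, -0.15, 0, 0, -0.3624, 0.57, -0.68, -0.15, 0, 0, -0.3624, 0.57, -0.68, -0.15, 0, 0, -0.3624, 0.57, -0.68, -0.15, 0, 0, -0.3624]'

```text
time: 1.12
tool_pos: [0.3859, 0.2615, 0.2223]
tool_rot: [-3.141, -0.0, 2.269]
contact_force: [-0.4, 0.4, 0.8]
opening: 0.0922
```

Request:
jog_arm --deltas '[0.57, -0.68, -0.15, 0, 0, -0.3624, 0.57, -0.68, -0.15, 0, 0, -0.3624, 0.57, -0.68, -0.15, 0, 0, -0.3624, 0.57, -0.68, -0.15, 0, 0, -0.3624, 0.57, -0.68, -0.15, 0, 0, -0.3624]'

```text
time: 1.53
tool_pos: [0.4428, 0.1936, 0.2072]
tool_rot: [-3.14, 0.0, 1.7]
contact_force: [0.7, 0.1, 0.2]
opening: 0.0919
```

Request:
jog_arm --deltas '[0.57, -0.68, -0.15, 0, 0, -0.3624, 0.57, -0.68, -0.15, 0, 0, -0.3624, 0.57, -0.68, -0.15, 0, 0, -0.3624, 0.57, -0.68, -0.15, 0, 0, -0.3624, 0.57, -0.68, -0.15, 0, 0, -0.3624]'

```text
time: 1.95
tool_pos: [0.4997, 0.1257, 0.192]
tool_rot: [-3.14, 0.001, 1.131]
contact_force: [-1.3, -0.7, -0.4]
opening: 0.0918
```

Request:
jog_arm --deltas '[0.57, -0.68, -0.15, 0, 0, -0.3624, 0.57, -0.68, -0.15, 0, 0, -0.3624, 0.57, -0.68, -0.15, 0, 0, -0.3624, 0.57, -0.68, -0.15, 0, 0, -0.3624, 0.57, -0.68, -0.15, 0, 0, -0.3624]'

```text
time: 2.37
tool_pos: [0.5567, 0.0577, 0.1768]
tool_rot: [-3.141, 0.001, 0.562]
contact_force: [0.5, -0.4, -0.2]
opening: 0.0916
```

Request:
jog_arm --deltas '[0.57, -0.68, -0.15, 0, 0, -0.3624, 0.57, -0.68, -0.15, 0, 0, -0.3624, 0.57, -0.68, -0.15, 0, 0, -0.3624, 0.57, -0.68, -0.15, 0, 0, -0.3624, 0.57, -0.68, -0.15, 0, 0, -0.3624]'

```text
time: 2.78
tool_pos: [0.6136, -0.0103, 0.1616]
tool_rot: [-3.141, 0.002, -0.007]
contact_force: [0.2, -0.1, -1.0]
opening: 0.0914
```

```bash
python3 - <<'E'
from h import *
p,im=look("w2"); print(robot.observe()["tool_pos"],robot.observe()["qpos"])
b=PIECE["big"]; print(proj(p,(*b,.012)).round()); nearest(p,im,b,.012,"steel")
E
```

```text
[ 0.61347889 -0.00988544  0.16186555] [-1.40966812e-01  5.67717567e-01  1.37344652e+00  2.31965154e-05
  1.20184759e+00  1.43833783e+00]
[283. 116.]
steel [681.4 -14.7] [54.6 54.2] 89.6
```

View pics/w2.png

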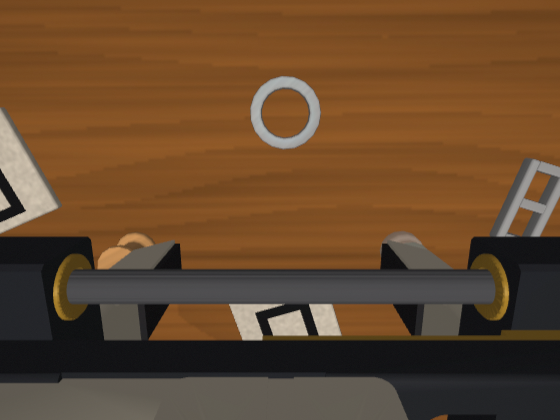

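The ring is at pixel (285,112), unobstructed. I descend, grip and lift.

Request:
jog_arm --deltas '[0.4, -0.04, -0.1, 0, 0, 0, 0.675, -0.04, -0.3, 0, 0, 0, 0.675, -0.04, -0.6, 0, 0, 0, 0.675, -0.04, -0.8, 0, 0, 0]'

```text
time: 3.17
tool_pos: [0.6812, -0.0131, 0.0797]
tool_rot: [-3.141, 0.002, 0.003]
contact_force: [-0.6, 0.6, -1.6]
opening: 0.0921
```

Request:
jog_arm --deltas '[0, 0, -0.3, 0, 0, 0, 0, 0, -0.5, 0, 0, 0, 0, 0, -0.62, 0, 0, 0, 0, 0, -0.68, 0, 0, 0, 0, 0, -0.68, 0, 0, 0]'

```text
time: 3.58
tool_pos: [0.6805, -0.0133, 0.0136]
tool_rot: [-3.141, 0.002, 0.001]
contact_force: [-0.2, -0.8, -0.2]
opening: 0.0916
```

Request:
jog_arm --deltas '[0, 0, 0, 0, 0, 0, 0, 0, 0, 0, 0, 0, 0, 0, 0, 0, 0, 0, 0, 0, 0, 0, 0, 0, 0, 0, 0, 0, 0, 0]' --claw 0.3 --newtons 20

```text
time: 4.0
tool_pos: [0.6815, -0.0137, 0.0157]
tool_rot: [3.141, -0.001, 0.001]
contact_force: [0.4, -0.1, -0.2]
opening: 0.0628
```

Request:
jog_arm --deltas '[0, 0, 0, 0, 0, 0, 0, 0, 0, 0, 0, 0, 0, 0, 0, 0, 0, 0]'

```text
time: 4.25
tool_pos: [0.6813, -0.0137, 0.0153]
tool_rot: [3.141, -0.001, 0.0]
contact_force: [-1.3, 0.5, 3.4]
opening: 0.0556
```

Request:
jog_arm --deltas '[0, 0, 0.3, 0, 0, 0, 0, 0, 0.7, 0, 0, 0, 0, 0, 1, 0, 0, 0, 0, 0, 1, 0, 0, 0]'

```text
time: 4.58
tool_pos: [0.6847, -0.014, 0.1224]
tool_rot: [3.14, -0.012, 0.001]
contact_force: [0.8, -0.0, 0.3]
opening: 0.0559
```

Request:
jog_arm --deltas '[-0.1, 0.2, 0, 0, 0, 0, -0.25, 0.5, 0, 0, 0, 0, -0.454, 0.908, 0, 0, 0, 0, -0.454, 0.908, 0, 0, 0, 0]'

```text
time: 4.92
tool_pos: [0.6321, 0.0827, 0.1138]
tool_rot: [-3.139, 0.004, 0.004]
contact_force: [0.4, 0.2, -1.4]
opening: 0.055
```

Request:
jog_arm --deltas '[-0.454, 0.908, 0, 0, 0, 0, -0.454, 0.908, 0, 0, 0, 0, -0.454, 0.908, 0, 0, 0, 0]'

```text
time: 5.17
tool_pos: [0.5874, 0.1716, 0.114]
tool_rot: [-3.141, 0.003, 0.003]
contact_force: [0.6, 0.5, -1.4]
opening: 0.0557
```

Request:
jog_arm --deltas '[-0.454, 0.908, 0, 0, 0, 0, -0.454, 0.908, 0, 0, 0, 0, -0.454, 0.908, 0, 0, 0, 0]'

```text
time: 5.42
tool_pos: [0.5419, 0.2625, 0.1141]
tool_rot: [-3.141, 0.002, 0.003]
contact_force: [0.2, 0.2, -1.2]
opening: 0.0551
```

Request:
jog_arm --deltas '[-0.454, 0.908, 0, 0, 0, 0, -0.454, 0.908, 0, 0, 0, 0, -0.454, 0.908, 0, 0, 0, 0]'

```text
time: 5.67
tool_pos: [0.4966, 0.3533, 0.1141]
tool_rot: [-3.141, 0.002, 0.003]
contact_force: [-0.5, 0.5, -1.0]
opening: 0.055
```

Request:
jog_arm --deltas '[-0.2, 0.4, 0, 0, 0, 0, -0.38, 0.75, 0, 0, 0, 0, -0.454, 0.908, 0, 0, 0, 0, -0.454, 0.908, 0, 0, 0, 0, -0.454, 0.908, 0, 0, 0, 0]'

```text
time: 6.08
tool_pos: [0.4531, 0.441, 0.1139]
tool_rot: [3.141, 0.001, 0.003]
contact_force: [-0.2, -0.4, -0.9]
opening: 0.0555
```

```bash
python3 - <<'E'
from h import *
p,im=look("w3"); print(robot.observe()["tool_pos"],robot.observe()["tool_rot"],robot.observe()["opening"])
b=BOARD["big"]; print(proj(p,(*b,.008)).round()); nearest(p,im,b,.008,"white");nearest(p,im,b,.008,"black")
E
```

```text
[0.45383963 0.4399489  0.11404848] [3.14037009e+00 6.94520675e-04 1.39923706e-03] 0.0554712672198007
[282. 115.]
white [520.2 441.3] [87.9 88.4] 3.7
black [520.4 441.1] [55.2 56. ] 0.2
```

View pics/w3.png

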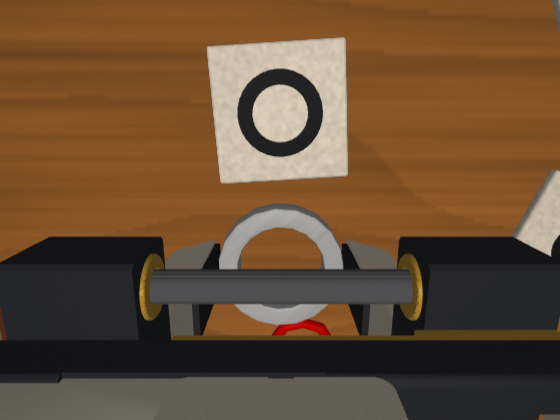

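The outline is centred near (280,112), and the held ring is visible: left 219, right 343, top 204, so its centre is about (281,266). I'll check the ring's offset in the hand.

```bash
python3 - <<'E'
from h import *
p=robot.camera_params("wrist"); s=robot.observe()["tool_pos"]; z=s[2]-.0033
print(s, ray(p,[(281,266),(219,264),(343,264),(281,204)],z)*1000)
E
```

```text
[0.45383963 0.4399489  0.11404848] [[455.77581846 439.42518126]
 [456.69085202 466.48024709]
 [456.73524876 412.35480771]
 [483.63499874 439.47891488]]
```

Request:
jog_arm --deltas '[0.3, 0.015, 0, 0, 0, 0, 0.5, 0.015, -0.1, 0, 0, 0, 0.655, 0.015, -0.3, 0, 0, 0, 0.655, 0.015, -0.55, 0, 0, 0, 0.655, 0.015, -0.7, 0, 0, 0]'

```text
time: 6.55
tool_pos: [0.5208, 0.4388, 0.0419]
tool_rot: [3.14, 0.002, -0.003]
contact_force: [-0.9, -0.3, -1.0]
opening: 0.0553
```

Request:
jog_arm --deltas '[0, 0, -0.1, 0, 0, 0, 0, 0, -0.17, 0, 0, 0, 0, 0, -0.21, 0, 0, 0, 0, 0, -0.215, 0, 0, 0, 0, 0, -0.215, 0, 0, 0]'

```text
time: 6.97
tool_pos: [0.5201, 0.442, 0.0242]
tool_rot: [-3.141, -0.001, 0.0]
contact_force: [-0.1, -0.5, -0.7]
opening: 0.0556
```

Request:
jog_arm --deltas '[0, 0, 0, 0, 0, 0, 0, 0, 0, 0, 0, 0, 0, 0, 0, 0, 0, 0, 0, 0, 0, 0, 0, 0]' --claw 0.85

```text
time: 7.3
tool_pos: [0.5197, 0.4421, 0.0238]
tool_rot: [-3.141, -0.001, 0.001]
contact_force: [0.3, -0.2, -0.4]
opening: 0.0758
```

Request:
jog_arm --deltas '[0, 0, 0.2, 0, 0, 0, 0, 0, 0.5, 0, 0, 0, -0.2, 0, 0.8, 0, 0, 0, -0.5, 0, 0.9, 0, 0, 0, -0.65, 0, 0.9, 0, 0, 0]'

```text
time: 7.72
tool_pos: [0.4537, 0.4431, 0.1172]
tool_rot: [-3.138, -0.004, 0.001]
contact_force: [0.8, 0.6, -0.5]
opening: 0.0782
```

Request:
jog_arm --deltas '[0, 0, 0, 0, 0, 0, 0, 0, 0, 0, 0, 0]' --claw 1

```text
time: 7.88
tool_pos: [0.4543, 0.4422, 0.1138]
tool_rot: [-3.141, -0.001, 0.002]
contact_force: [0.1, -0.1, -0.4]
opening: 0.0869
```

```bash
python3 - <<'E'
from h import *
p,im=look("w4"); print(robot.observe()["tool_pos"],robot.observe()["tool_rot"],robot.observe()["opening"])
b=BOARD["big"]; nearest(p,im,b,.008,"white");nearest(p,im,b,.008,"black");
x,y=proj(p,(*b,.008)).astype(int); cv2.imwrite("pics/w4c.png",cv2.resize(im[max(0,y-90):y+90,x-90:x+90,::-1],None,fx=3,fy=3))
E
```

```text
[0.45499385 0.44202614 0.1133866 ] [-3.14145703e+00 -7.41084770e-04  8.76741551e-04] 0.08953229740267736
white [520.3 441.5] [87.6 87.6] 3.6
black [519.9 450.7] [38.8 20.9] 2.2
```

View pics/w4c.png

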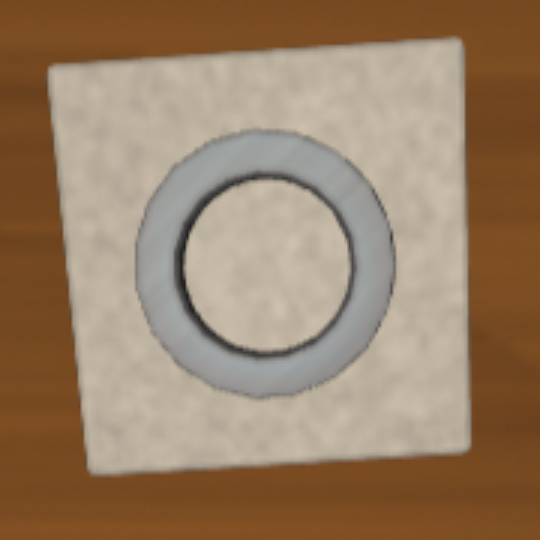

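The big ring sits within about 1 mm of the outline. Next is the slider, viewed with tool yaw of about -17.6°.

Request:
jog_arm --deltas '[0.04, -0.3, 0, 0, 0, -0.065, 0.08, -0.6, 0, 0, 0, -0.13, 0.126, -0.917, 0, 0, 0, -0.196, 0.126, -0.917, 0, 0, 0, -0.196]'

```text
time: 8.27
tool_pos: [0.4687, 0.3452, 0.1123]
tool_rot: [3.138, 0.001, -0.316]
contact_force: [0.6, 0.6, 0.2]
opening: 0.0919
```

Request:
jog_arm --deltas '[0.126, -0.917, 0, 0, 0, 0, 0.126, -0.917, 0, 0, 0, 0, 0.126, -0.917, 0, 0, 0, 0]'

```text
time: 8.52
tool_pos: [0.481, 0.254, 0.1126]
tool_rot: [3.139, 0.0, -0.31]
contact_force: [0.3, -0.2, 0.2]
opening: 0.0916
```

Request:
jog_arm --deltas '[0.126, -0.917, 0, 0, 0, 0, 0.126, -0.917, 0, 0, 0, 0, 0.126, -0.917, 0, 0, 0, 0]'

```text
time: 8.77
tool_pos: [0.4938, 0.1624, 0.1128]
tool_rot: [3.14, -0.0, -0.31]
contact_force: [-0.3, 0.0, 0.1]
opening: 0.0913
```

Request:
jog_arm --deltas '[0.126, -0.917, 0, 0, 0, 0, 0.126, -0.917, 0, 0, 0, 0, 0.126, -0.917, 0, 0, 0, 0]'

```text
time: 9.02
tool_pos: [0.5066, 0.0707, 0.113]
tool_rot: [3.14, -0.001, -0.31]
contact_force: [0.6, -0.1, 0.2]
opening: 0.0916
```

Request:
jog_arm --deltas '[0.126, -0.917, 0, 0, 0, 0, 0.126, -0.917, 0, 0, 0, 0, 0.126, -0.917, 0, 0, 0, 0]'

```text
time: 9.27
tool_pos: [0.5194, -0.0211, 0.1131]
tool_rot: [3.141, -0.002, -0.311]
contact_force: [0.6, 0.5, -0.2]
opening: 0.0918
```

Request:
jog_arm --deltas '[0.126, -0.917, 0, 0, 0, 0, 0.126, -0.917, 0, 0, 0, 0, 0.126, -0.917, 0, 0, 0, 0]'

```text
time: 9.52
tool_pos: [0.5319, -0.1129, 0.1132]
tool_rot: [3.14, -0.002, -0.31]
contact_force: [0.3, 0.2, -0.2]
opening: 0.0917
```

Request:
jog_arm --deltas '[0.06, -0.4, 0, 0, 0, 0, 0.1, -0.75, 0, 0, 0, 0, 0.126, -0.917, 0, 0, 0, 0, 0.126, -0.917, 0, 0, 0, 0, 0.126, -0.917, 0, 0, 0, 0]'

```text
time: 9.93
tool_pos: [0.5429, -0.1996, 0.1126]
tool_rot: [-3.141, 0.001, -0.309]
contact_force: [0.2, 0.2, 0.8]
opening: 0.0917
```

```bash
python3 - <<'E'
from h import *
p,im=look("w5"); s=robot.observe(); print(s["tool_pos"],s["tool_rot"],s["opening"])
b=PIECE["slider"]; print(proj(p,(*b,.012)).round()); nearest(p,im,b,.012,"steel")
E
```

```text
[ 0.5427085  -0.1986824   0.11270435] [-3.14070564e+00  1.44235354e-03 -3.07394596e-01] 0.09181879788394258
[281. 118.]
steel [ 605.1 -220.4] [35.4 70.8] 72.6
```

View pics/w5.png

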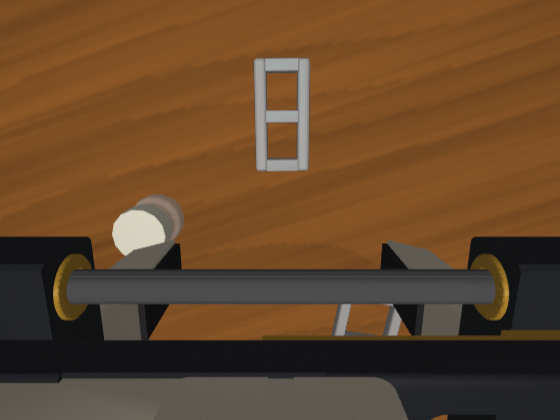

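The slider is at (282,115), aligned with the tool. I grip it across its width.

Request:
jog_arm --deltas '[0.3, -0.1, 0, 0, 0, 0, 0.5, -0.17, -0.15, 0, 0, 0, 0.623, -0.213, -0.4, 0, 0, 0, 0.623, -0.213, -0.65, 0, 0, 0, 0.623, -0.213, -0.8, 0, 0, 0]'

```text
time: 10.4
tool_pos: [0.6047, -0.2183, 0.0304]
tool_rot: [-3.141, 0.004, -0.305]
contact_force: [-0.7, 0.2, -0.8]
opening: 0.0918
```

Request:
jog_arm --deltas '[0, 0, -0.1, 0, 0, 0, 0, 0, -0.17, 0, 0, 0, 0, 0, -0.19, 0, 0, 0, 0, 0, -0.19, 0, 0, 0]'

```text
time: 10.73
tool_pos: [0.6053, -0.2207, 0.0146]
tool_rot: [3.142, -0.0, -0.307]
contact_force: [0.4, -0.4, 0.4]
opening: 0.0916
```

Request:
jog_arm --deltas '[0, 0, 0, 0, 0, 0, 0, 0, 0, 0, 0, 0, 0, 0, 0, 0, 0, 0, 0, 0, 0, 0, 0, 0, 0, 0, 0, 0, 0, 0]' --claw 0.1

```text
time: 11.15
tool_pos: [0.6052, -0.2215, 0.0147]
tool_rot: [3.141, -0.001, -0.308]
contact_force: [-0.1, 0.2, 0.5]
opening: 0.0635
```

Request:
jog_arm --deltas '[0, 0, 0, 0, 0, 0, 0, 0, 0, 0, 0, 0, 0, 0, 0, 0, 0, 0, 0, 0, 0, 0, 0, 0, 0, 0, 0, 0, 0, 0]'

```text
time: 11.57
tool_pos: [0.605, -0.2213, 0.0142]
tool_rot: [3.142, 0.0, -0.307]
contact_force: [-0.4, 0.5, -0.4]
opening: 0.0356
```

Request:
jog_arm --deltas '[0, 0, 0.1, 0, 0, 0, 0, 0, 0.4, 0, 0, 0, 0, 0, 0.8, 0, 0, 0, 0, 0, 1, 0, 0, 0, 0, 0, 1, 0, 0, 0]'

```text
time: 11.98
tool_pos: [0.6079, -0.2227, 0.121]
tool_rot: [3.14, -0.011, -0.307]
contact_force: [1.0, 0.5, 0.4]
opening: 0.0355
```

Request:
jog_arm --deltas '[-0.03, 0.25, 0, 0, 0, 0.07, -0.07, 0.55, 0, 0, 0, 0.14, -0.11, 0.848, 0, 0, 0, 0.2245, -0.11, 0.848, 0, 0, 0, 0.2245]'

```text
time: 12.32
tool_pos: [0.5925, -0.1314, 0.1138]
tool_rot: [-3.139, 0.003, 0.055]
contact_force: [0.3, -0.1, -1.1]
opening: 0.0358
```

Request:
jog_arm --deltas '[-0.04, 0.28, 0, 0, 0, 0.07, -0.075, 0.56, 0, 0, 0, 0.15, -0.11, 0.848, 0, 0, 0, 0.2245]'

```text
time: 12.57
tool_pos: [0.5825, -0.0512, 0.114]
tool_rot: [-3.141, 0.001, 0.402]
contact_force: [0.7, 0.2, -0.2]
opening: 0.0358
```

Request:
jog_arm --deltas '[-0.04, 0.28, 0, 0, 0, 0, -0.075, 0.56, 0, 0, 0, 0, -0.11, 0.848, 0, 0, 0, 0]'

```text
time: 12.82
tool_pos: [0.5715, 0.034, 0.1141]
tool_rot: [-3.142, 0.001, 0.397]
contact_force: [0.6, 0.4, -1.1]
opening: 0.0356
```

Request:
jog_arm --deltas '[-0.04, 0.28, 0, 0, 0, 0, -0.075, 0.56, 0, 0, 0, 0, -0.11, 0.848, 0, 0, 0, 0]'

```text
time: 13.07
tool_pos: [0.5605, 0.1189, 0.114]
tool_rot: [-3.142, 0.001, 0.397]
contact_force: [-0.1, -1.1, -0.4]
opening: 0.0355
```

Request:
jog_arm --deltas '[-0.05, 0.35, 0, 0, 0, 0, -0.08, 0.65, 0, 0, 0, 0, -0.11, 0.848, 0, 0, 0, 0, -0.11, 0.848, 0, 0, 0, 0, -0.11, 0.848, 0, 0, 0, 0]'

```text
time: 13.48
tool_pos: [0.5496, 0.2033, 0.1139]
tool_rot: [3.141, 0.001, 0.4]
contact_force: [0.0, 0.1, -0.4]
opening: 0.0355
```

```bash
python3 - <<'E'
from h import *
p,im=look("w6"); s=robot.observe(); print(s["tool_pos"],s["tool_rot"],s["opening"])
b=BOARD["slider"]; print(proj(p,(*b,.008)).round()); nearest(p,im,b,.008,"white");nearest(p,im,b,.008,"black")
E
```

```text
[0.54987171 0.20234874 0.11396991] [3.14116451e+00 7.22140958e-04 3.98353113e-01] 0.0355805375363708
[282.  84.]
white [629.5 235.7] [88.  88.5] 22.5
black [629.6 235.8] [72.1 36.5] 22.5
```

View pics/w6.png

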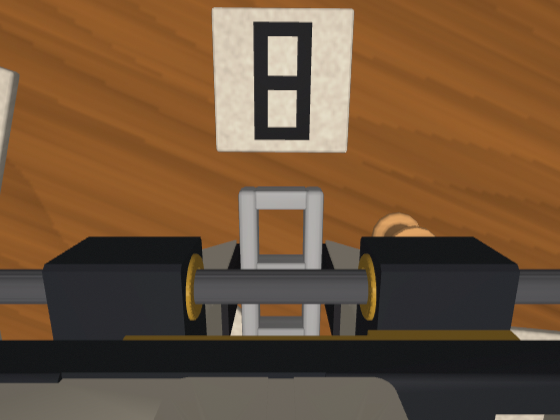

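Outline at (282,81), yaw 22.5°; the slider in hand is parallel to it. Placing.

Request:
jog_arm --deltas '[0.3, 0.12, 0, 0, 0, -0.003, 0.55, 0.23, 0, 0, 0, -0.003, 0.75, 0.31, -0.1, 0, 0, -0.003, 0.798, 0.332, -0.4, 0, 0, -0.003, 0.798, 0.332, -0.7, 0, 0, -0.003]'

```text
time: 13.95
tool_pos: [0.633, 0.2346, 0.0445]
tool_rot: [3.14, -0.005, 0.391]
contact_force: [-0.1, 0.2, -1.6]
opening: 0.0357
```

Request:
jog_arm --deltas '[0, 0, -0.1, 0, 0, 0, 0, 0, -0.17, 0, 0, 0, 0, 0, -0.21, 0, 0, 0, 0, 0, -0.215, 0, 0, 0, 0, 0, -0.215, 0, 0, 0]'

```text
time: 14.37
tool_pos: [0.6307, 0.2357, 0.0243]
tool_rot: [3.141, -0.002, 0.393]
contact_force: [0.6, 0.2, -1.8]
opening: 0.0355
```

Request:
jog_arm --deltas '[0, 0, 0, 0, 0, 0, 0, 0, 0, 0, 0, 0, 0, 0, 0, 0, 0, 0, 0, 0, 0, 0, 0, 0]' --claw 0.7

```text
time: 14.7
tool_pos: [0.6301, 0.236, 0.0235]
tool_rot: [3.141, -0.001, 0.393]
contact_force: [-0.2, -0.9, -0.7]
opening: 0.0577
```

Request:
jog_arm --deltas '[0, 0, 0.2, 0, 0, 0, 0, 0, 0.5, 0, 0, 0, -0.2, -0.08, 0.8, 0, 0, 0, -0.5, -0.2, 0.9, 0, 0, 0, -0.65, -0.27, 0.9, 0, 0, 0]'

```text
time: 15.12
tool_pos: [0.5642, 0.2088, 0.1163]
tool_rot: [3.141, -0.005, 0.394]
contact_force: [0.1, 0.3, -0.2]
opening: 0.0642
```

Request:
jog_arm --deltas '[0, 0, 0, 0, 0, 0, 0, 0, 0, 0, 0, 0]' --claw 1

```text
time: 15.28
tool_pos: [0.5648, 0.2089, 0.1136]
tool_rot: [3.141, -0.001, 0.393]
contact_force: [0.5, 0.5, 0.6]
opening: 0.0732
```

```bash
cat >> h.py <<'E'
def crop(p,im,b,name):
    x,y=proj(p,(*b,.008)).astype(int); cv2.imwrite(f"pics/{name}.png",cv2.resize(im[max(0,y-90):y+90,x-90:x+90,::-1],None,fx=3,fy=3))
E
python3 - <<'E'
from h import *
p,im=look("w7"); s=robot.observe(); print(s["tool_pos"],s["tool_rot"],s["opening"])
b=BOARD["slider"]; nearest(p,im,b,.008,"white");nearest(p,im,b,.008,"black"); crop(p,im,b,"w7c")
E
```

```text
[0.56548126 0.20908167 0.11316617] [ 3.14134347e+00 -1.32832516e-03  3.93128019e-01] 0.07713155851797565
white [629.8 235.9] [87.3 88.1] 22.5
black [608.4 246.5] [21.7  0. ] 21.5
black [615.4 228.9] [23.9 19.9] 23.1
black [646.2 241.8] [24.  20.7] 22.5
black [642.7 260.7] [22.  0.] 21.4
```

View pics/w7c.png

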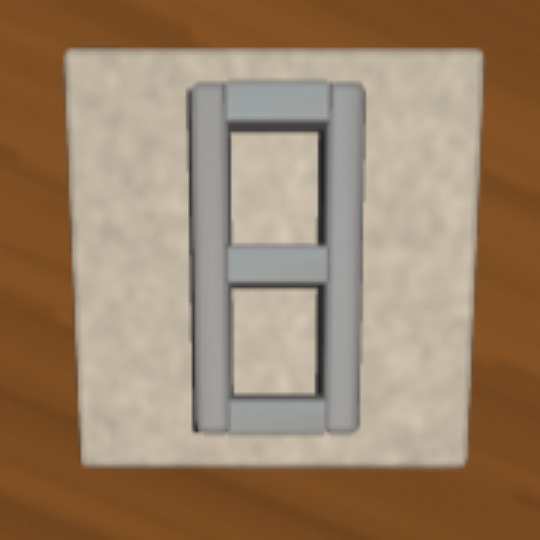

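The slider is in line and within about 1 mm. Now the square ring.

Request:
jog_arm --deltas '[-0.1, -0.23, 0, 0, 0, -0.06, -0.22, -0.5, 0, 0, 0, -0.12, -0.364, -0.834, 0, 0, 0, -0.18, -0.364, -0.834, 0, 0, 0, -0.18]'

```text
time: 15.67
tool_pos: [0.5269, 0.1216, 0.1117]
tool_rot: [3.14, 0.004, 0.103]
contact_force: [0.5, 0.8, 0.1]
opening: 0.0914
```

Request:
jog_arm --deltas '[-0.12, -0.28, 0, 0, 0, -0.06, -0.24, -0.56, 0, 0, 0, -0.12, -0.364, -0.834, 0, 0, 0, -0.18]'

```text
time: 15.92
tool_pos: [0.4927, 0.0413, 0.1123]
tool_rot: [3.142, -0.0, -0.176]
contact_force: [0.1, 0.7, 0.1]
opening: 0.092
```

Request:
jog_arm --deltas '[-0.12, -0.28, 0, 0, 0, -0.06, -0.24, -0.56, 0, 0, 0, -0.12, -0.364, -0.834, 0, 0, 0, -0.18]'

```text
time: 16.17
tool_pos: [0.4563, -0.0427, 0.1125]
tool_rot: [-3.142, -0.001, -0.459]
contact_force: [0.6, -0.6, -0.4]
opening: 0.0918
```

Request:
jog_arm --deltas '[-0.12, -0.28, 0, 0, 0, 0, -0.24, -0.56, 0, 0, 0, 0, -0.364, -0.834, 0, 0, 0, 0]'

```text
time: 16.42
tool_pos: [0.4199, -0.1264, 0.1126]
tool_rot: [3.142, -0.001, -0.455]
contact_force: [1.2, 0.1, 0.7]
opening: 0.0919
```

Request:
jog_arm --deltas '[-0.16, -0.37, 0, 0, 0, 0, -0.3, -0.7, 0, 0, 0, 0, -0.364, -0.834, 0, 0, 0, 0, -0.364, -0.834, 0, 0, 0, 0, -0.364, -0.834, 0, 0, 0, 0]'

```text
time: 16.83
tool_pos: [0.3834, -0.209, 0.1125]
tool_rot: [-3.141, -0.0, -0.457]
contact_force: [-0.3, 0.0, 0.3]
opening: 0.0915
```

```bash
python3 - <<'E'
from h import *
p,im=look("w8"); s=robot.observe(); print(s["tool_pos"],s["tool_rot"],s["opening"])
b=PIECE["square"]; print(proj(p,(*b,.012)).round()); nearest(p,im,b,.012,"steel")
E
```

```text
[ 0.38349491 -0.20811348  0.11247031] [-3.14127768e+00  2.62091611e-04 -4.55566076e-01] 0.09176435848772539
[280. 119.]
steel [ 441.1 -237.5] [47.3 47.5] 63.3
```

View pics/w8.png

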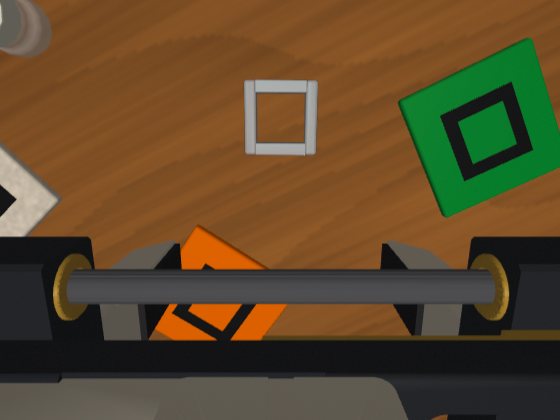

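The square ring is at (281,118), with the green decoy starting at column 399. I narrow the opening slightly for clearance.

Request:
jog_arm --deltas '[0.28, -0.14, 0, 0, 0, -0.007, 0.46, -0.23, -0.15, 0, 0, -0.007, 0.577, -0.29, -0.4, 0, 0, -0.007, 0.577, -0.29, -0.65, 0, 0, -0.007, 0.577, -0.29, -0.8, 0, 0, -0.007]' --claw 0.8

```text
time: 17.3
tool_pos: [0.4414, -0.2353, 0.0303]
tool_rot: [-3.141, 0.002, -0.463]
contact_force: [-0.9, -0.1, -0.1]
opening: 0.0739
```

Request:
jog_arm --deltas '[0, 0, -0.1, 0, 0, 0, 0, 0, -0.17, 0, 0, 0, 0, 0, -0.185, 0, 0, 0, 0, 0, -0.185, 0, 0, 0]'

```text
time: 17.63
tool_pos: [0.4409, -0.2368, 0.0144]
tool_rot: [3.142, -0.0, -0.465]
contact_force: [0.6, -0.2, 0.8]
opening: 0.0733
```

Request:
jog_arm --deltas '[0, 0, 0, 0, 0, 0, 0, 0, 0, 0, 0, 0, 0, 0, 0, 0, 0, 0, 0, 0, 0, 0, 0, 0, 0, 0, 0, 0, 0, 0]' --claw 0.2

```text
time: 18.05
tool_pos: [0.4407, -0.2374, 0.0148]
tool_rot: [3.141, -0.001, -0.466]
contact_force: [-1.1, -0.1, 2.8]
opening: 0.0475
```

Request:
jog_arm --deltas '[0, 0, 0, 0, 0, 0, 0, 0, 0, 0, 0, 0, 0, 0, 0, 0, 0, 0, 0, 0, 0, 0, 0, 0]'

```text
time: 18.38
tool_pos: [0.4407, -0.2374, 0.0147]
tool_rot: [3.141, -0.001, -0.466]
contact_force: [-1.7, 0.4, 6.1]
opening: 0.0477
```

Request:
jog_arm --deltas '[0, 0, 0.1, 0, 0, 0, 0, 0, 0.4, 0, 0, 0, 0, 0, 0.8, 0, 0, 0, 0, 0, 1, 0, 0, 0, 0, 0, 1, 0, 0, 0]'

```text
time: 18.8
tool_pos: [0.4427, -0.2387, 0.1192]
tool_rot: [3.14, -0.009, -0.466]
contact_force: [-0.2, -0.2, 0.1]
opening: 0.0477
```

Request:
jog_arm --deltas '[-0.01, 0.17, 0, 0, 0, 0.04, -0.03, 0.4, 0, 0, 0, 0.1, -0.063, 0.669, 0, 0, 0, 0.1604]'

```text
time: 19.05
tool_pos: [0.4338, -0.17, 0.1139]
tool_rot: [3.142, 0.0, -0.211]
contact_force: [1.1, 0.2, -0.1]
opening: 0.0477
```

Request:
jog_arm --deltas '[-0.02, 0.23, 0, 0, 0, 0.055, -0.04, 0.45, 0, 0, 0, 0.11, -0.063, 0.669, 0, 0, 0, 0.1604]'

```text
time: 19.3
tool_pos: [0.4271, -0.102, 0.1137]
tool_rot: [-3.141, 0.001, 0.042]
contact_force: [0.0, -0.1, -0.5]
opening: 0.0477
```

Request:
jog_arm --deltas '[-0.03, 0.3, 0, 0, 0, 0.07, -0.05, 0.53, 0, 0, 0, 0.13, -0.063, 0.669, 0, 0, 0, 0.1604, -0.063, 0.669, 0, 0, 0, 0.1604, -0.063, 0.669, 0, 0, 0, 0.1604]'

```text
time: 19.72
tool_pos: [0.4213, -0.036, 0.1139]
tool_rot: [-3.141, 0.001, 0.29]
contact_force: [0.2, -0.3, -1.2]
opening: 0.0479
```

```bash
python3 - <<'E'
from h import *
p,im=look("w9"); s=robot.observe(); print(s["tool_pos"],s["tool_rot"],s["opening"])
b=BOARD["square"]; print(proj(p,(*b,.008)).round()); nearest(p,im,b,.008,"white");nearest(p,im,b,.008,"black")
E
```

```text
[ 0.42156327 -0.03661505  0.11401612] [3.14146610e+00 4.10458089e-04 2.89227224e-01] 0.04749368867437709
[282. 108.]
white [489.8 -16.8] [87.9 88.5] 16.7
black [489.9 -16.7] [47.2 48.5] 16.7
```

View pics/w9.png

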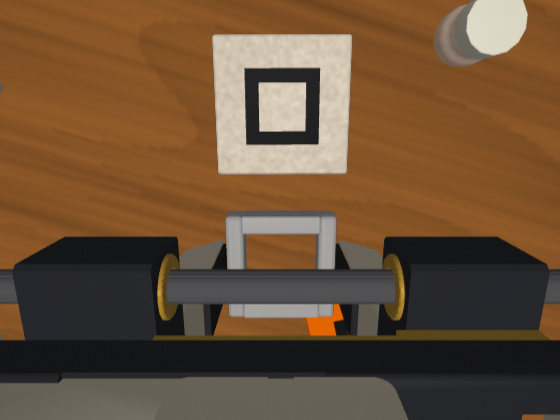

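Outline at (282,106), parallel to the held square. Placing.

Request:
jog_arm --deltas '[0.28, 0.08, 0, 0, 0, 0.001, 0.5, 0.14, 0, 0, 0, 0.001, 0.64, 0.185, -0.1, 0, 0, 0.001, 0.68, 0.196, -0.4, 0, 0, 0.001, 0.68, 0.196, -0.7, 0, 0, 0.001]'

```text
time: 20.18
tool_pos: [0.4923, -0.0181, 0.0441]
tool_rot: [3.139, -0.004, 0.289]
contact_force: [-1.0, -0.4, -1.4]
opening: 0.0475
```

Request:
jog_arm --deltas '[0, 0, -0.1, 0, 0, 0, 0, 0, -0.17, 0, 0, 0, 0, 0, -0.21, 0, 0, 0, 0, 0, -0.215, 0, 0, 0, 0, 0, -0.215, 0, 0, 0]'

```text
time: 20.6
tool_pos: [0.4903, -0.0173, 0.0237]
tool_rot: [3.141, -0.002, 0.291]
contact_force: [-0.5, 0.1, 0.4]
opening: 0.0473
```

Request:
jog_arm --deltas '[0, 0, 0, 0, 0, 0, 0, 0, 0, 0, 0, 0, 0, 0, 0, 0, 0, 0, 0, 0, 0, 0, 0, 0]' --claw 0.8

```text
time: 20.93
tool_pos: [0.4899, -0.0169, 0.0232]
tool_rot: [3.141, -0.001, 0.292]
contact_force: [0.0, -0.9, -0.7]
opening: 0.0698
```

Request:
jog_arm --deltas '[0, 0, 0.2, 0, 0, 0, 0, 0, 0.5, 0, 0, 0, -0.2, -0.06, 0.8, 0, 0, 0, -0.5, -0.15, 0.9, 0, 0, 0, -0.65, -0.19, 0.9, 0, 0, 0]'

```text
time: 21.35
tool_pos: [0.4236, -0.0362, 0.1151]
tool_rot: [3.139, -0.003, 0.292]
contact_force: [0.6, 0.1, -0.1]
opening: 0.0734
```

Request:
jog_arm --deltas '[0, 0, 0, 0, 0, 0, 0, 0, 0, 0, 0, 0]' --claw 1

```text
time: 21.52
tool_pos: [0.4248, -0.036, 0.1133]
tool_rot: [3.141, -0.001, 0.29]
contact_force: [0.1, -0.7, 0.3]
opening: 0.0828
```

```bash
python3 - <<'E'
from h import *
p,im=look("w10"); s=robot.observe(); print(s["tool_pos"],s["tool_rot"],s["opening"])
b=BOARD["square"]; nearest(p,im,b,.008,"white");nearest(p,im,b,.008,"black"); crop(p,im,b,"w10c")
E
```

```text
[ 0.42542854 -0.03594319  0.11303729] [ 3.14086613e+00 -1.28435414e-03  2.90879715e-01] 0.08627142940749641
white [489.8 -16.8] [87.6 88. ] 16.7
black [479.8  -3.6] [13.6  0. ] 15.8
black [481.6   5.8] [17.4  0. ] 15.3
black [490.9 -17.8] [32.  32.8] 16.7
```

View pics/w10c.png

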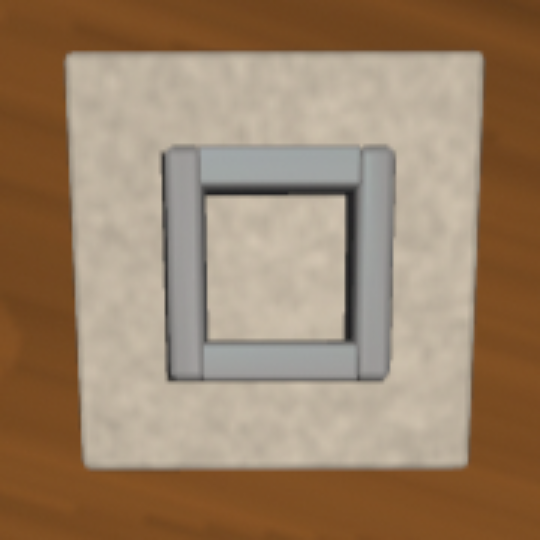

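Square in line, within 1 mm. Last is the small ring. I'll turn the tool to -70° to keep the gripper body away from the bead box.

Request:
jog_arm --deltas '[0.03, -0.15, 0, 0, 0, -0.05, 0.06, -0.35, 0, 0, 0, -0.11, 0.1, -0.6, 0, 0, 0, -0.18, 0.143, -0.818, 0, 0, 0, -0.24]'

```text
time: 21.9
tool_pos: [0.4402, -0.1186, 0.1123]
tool_rot: [3.141, -0.0, -0.09]
contact_force: [0.6, 0.0, 0.6]
opening: 0.0916
```

Request:
jog_arm --deltas '[0.04, -0.2, 0, 0, 0, -0.06, 0.07, -0.41, 0, 0, 0, -0.12, 0.1, -0.61, 0, 0, 0, -0.18, 0.143, -0.818, 0, 0, 0, -0.24]'

```text
time: 22.23
tool_pos: [0.4542, -0.2004, 0.1121]
tool_rot: [-3.141, 0.0, -0.467]
contact_force: [0.2, -0.5, -0.4]
opening: 0.0922
```

Request:
jog_arm --deltas '[0.04, -0.2, 0, 0, 0, -0.06, 0.07, -0.41, 0, 0, 0, -0.12, 0.1, -0.61, 0, 0, 0, -0.18, 0.143, -0.818, 0, 0, 0, -0.24]'

```text
time: 22.57
tool_pos: [0.4685, -0.2822, 0.1119]
tool_rot: [3.142, 0.001, -0.844]
contact_force: [-0.4, 0.2, 0.7]
opening: 0.0916
```

Request:
jog_arm --deltas '[0.04, -0.25, 0, 0, 0, -0.07, 0.08, -0.5, 0, 0, 0, -0.14, 0.12, -0.7, 0, 0, 0, -0.2, 0.143, -0.818, 0, 0, 0, -0.24, 0.143, -0.818, 0, 0, 0, -0.24]'

```text
time: 22.98
tool_pos: [0.4829, -0.3656, 0.1116]
tool_rot: [-3.141, -0.001, -1.22]
contact_force: [0.3, 0.5, -0.6]
opening: 0.0915
```

```bash
python3 - <<'E'
from h import *
p,im=look("w11"); s=robot.observe(); print(s["tool_pos"],s["tool_rot"],s["opening"],s["qpos"][5])
b=PIECE["small"]; print(proj(p,(*b,.012)).round()); nearest(p,im,b,.012,"steel")
E
```

```text
[ 0.48243164 -0.36378729  0.11151744] [ 3.14134359e+00  7.03101639e-04 -1.21612408e+00] 0.09189320798987388 2.0139555962069338
[280. 122.]
steel [ 506.4 -425.9] [34.5 34.7] 20.1
```

View pics/w11.png

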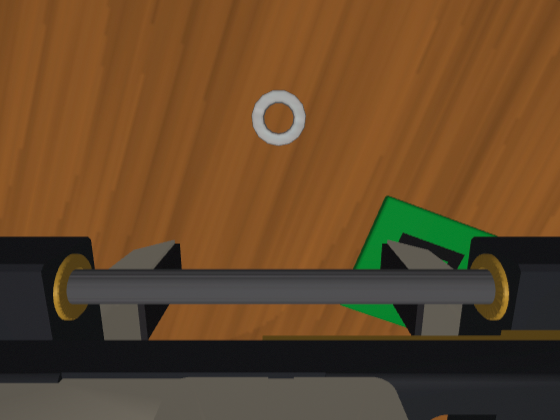

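The small ring is at (279,118), clear of the green board.

Request:
jog_arm --deltas '[0.11, -0.29, 0, 0, 0, 0, 0.19, -0.5, -0.15, 0, 0, 0, 0.239, -0.614, -0.4, 0, 0, 0, 0.239, -0.614, -0.65, 0, 0, 0, 0.239, -0.614, -0.8, 0, 0, 0]' --claw 0.75

```text
time: 23.45
tool_pos: [0.5053, -0.4228, 0.0293]
tool_rot: [3.14, 0.004, -1.214]
contact_force: [-1.0, 1.5, -1.1]
opening: 0.0692
```

Request:
jog_arm --deltas '[0, 0, -0.1, 0, 0, 0, 0, 0, -0.16, 0, 0, 0, 0, 0, -0.175, 0, 0, 0, 0, 0, -0.175, 0, 0, 0]'

```text
time: 23.78
tool_pos: [0.5062, -0.4241, 0.0156]
tool_rot: [-3.141, -0.0, -1.215]
contact_force: [-0.0, 0.2, -0.4]
opening: 0.069
```

Request:
jog_arm --deltas '[0, 0, 0, 0, 0, 0, 0, 0, 0, 0, 0, 0, 0, 0, 0, 0, 0, 0, 0, 0, 0, 0, 0, 0, 0, 0, 0, 0, 0, 0]' --claw 0.1

```text
time: 24.2
tool_pos: [0.5058, -0.4246, 0.0157]
tool_rot: [-3.141, -0.001, -1.217]
contact_force: [1.0, -0.2, -0.6]
opening: 0.0399
```

Request:
jog_arm --deltas '[0, 0, 0, 0, 0, 0, 0, 0, 0, 0, 0, 0, 0, 0, 0, 0, 0, 0, 0, 0, 0, 0, 0, 0, 0, 0, 0, 0, 0, 0]'

```text
time: 24.62
tool_pos: [0.5058, -0.4246, 0.0156]
tool_rot: [-3.142, -0.0, -1.217]
contact_force: [-0.4, 0.6, 3.8]
opening: 0.035
```

Request:
jog_arm --deltas '[0, 0, 0.1, 0, 0, 0, 0, 0, 0.4, 0, 0, 0, 0, 0, 0.8, 0, 0, 0, 0, 0, 1, 0, 0, 0, 0, 0, 1, 0, 0, 0]'

```text
time: 25.03
tool_pos: [0.5079, -0.4266, 0.1218]
tool_rot: [-3.138, -0.01, -1.216]
contact_force: [0.4, -1.1, -0.4]
opening: 0.035
```

Request:
jog_arm --deltas '[-0.04, 0.2, 0, 0, 0, 0.03, -0.1, 0.45, 0, 0, 0, 0.06, -0.15, 0.7, 0, 0, 0, 0.1, -0.204, 0.959, 0, 0, 0, 0.138]'

```text
time: 25.37
tool_pos: [0.4845, -0.3273, 0.1146]
tool_rot: [3.141, 0.001, -0.997]
contact_force: [0.3, -0.4, -1.0]
opening: 0.0349
```

Request:
jog_arm --deltas '[-0.068, 0.32, 0, 0, 0, 0.046, -0.136, 0.64, 0, 0, 0, 0.092, -0.204, 0.959, 0, 0, 0, 0.138]'

```text
time: 25.62
tool_pos: [0.4639, -0.231, 0.1147]
tool_rot: [3.141, 0.001, -0.78]
contact_force: [0.3, 0.2, 0.2]
opening: 0.035
```

Request:
jog_arm --deltas '[-0.068, 0.32, 0, 0, 0, 0.046, -0.136, 0.64, 0, 0, 0, 0.092, -0.204, 0.959, 0, 0, 0, 0.138]'

```text
time: 25.87
tool_pos: [0.4435, -0.1351, 0.1149]
tool_rot: [3.141, 0.001, -0.563]
contact_force: [0.7, -0.2, 0.1]
opening: 0.035
```

Request:
jog_arm --deltas '[-0.068, 0.32, 0, 0, 0, 0.046, -0.136, 0.64, 0, 0, 0, 0.092, -0.204, 0.959, 0, 0, 0, 0.138]'

```text
time: 26.12
tool_pos: [0.4231, -0.0393, 0.115]
tool_rot: [3.142, 0.001, -0.346]
contact_force: [0.4, 0.2, -1.0]
opening: 0.0347
```

Request:
jog_arm --deltas '[-0.068, 0.32, 0, 0, 0, 0, -0.136, 0.64, 0, 0, 0, 0, -0.204, 0.959, 0, 0, 0, 0]'

```text
time: 26.37
tool_pos: [0.4027, 0.0565, 0.115]
tool_rot: [3.141, 0.001, -0.35]
contact_force: [0.8, 0.3, -1.2]
opening: 0.035
```

Request:
jog_arm --deltas '[-0.068, 0.32, 0, 0, 0, 0, -0.136, 0.64, 0, 0, 0, 0, -0.204, 0.959, 0, 0, 0, 0]'

```text
time: 26.62
tool_pos: [0.3823, 0.1524, 0.115]
tool_rot: [3.141, 0.001, -0.35]
contact_force: [1.3, 0.9, -0.8]
opening: 0.0347
```

Request:
jog_arm --deltas '[-0.07, 0.32, 0, 0, 0, 0, -0.136, 0.6, 0, 0, 0, 0, -0.18, 0.82, 0, 0, 0, 0, -0.204, 0.959, 0, 0, 0, 0, -0.204, 0.959, 0, 0, 0, 0]'

```text
time: 27.03
tool_pos: [0.362, 0.2489, 0.115]
tool_rot: [-3.141, 0.001, -0.346]
contact_force: [0.3, -0.8, -0.7]
opening: 0.0351
```

```bash
python3 - <<'E'
from h import *
p,im=look("w12"); s=robot.observe(); print(s["tool_pos"],s["tool_rot"],s["opening"])
b=BOARD["small"]; print(proj(p,(*b,.008)).round()); nearest(p,im,b,.008,"white");nearest(p,im,b,.008,"black")
E
```

```text
[0.36222588 0.24764884 0.11488803] [ 3.14093671e+00  5.62523289e-04 -3.46691523e-01] 0.034857030341806476
[283. 114.]
white [425.1 224.3] [88.5 87.9] 68.0
black [425.1 224.4] [35.5 35.5] 70.2
```

View pics/w12.png

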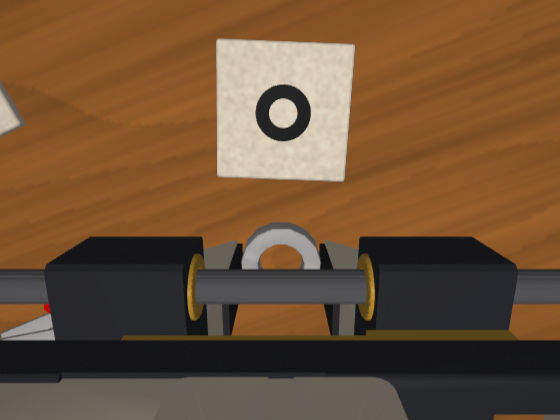

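Outline at (283,112). Placing, allowing for the ring sitting about 1.2 mm ahead in the hand.

Request:
jog_arm --deltas '[0.28, -0.1, 0, 0, 0, 0, 0.48, -0.17, 0, 0, 0, 0, 0.6, -0.22, -0.1, 0, 0, 0, 0.62, -0.226, -0.4, 0, 0, 0, 0.62, -0.226, -0.7, 0, 0, 0]'

```text
time: 27.5
tool_pos: [0.4271, 0.223, 0.0452]
tool_rot: [-3.14, -0.003, -0.352]
contact_force: [-0.2, -0.3, -1.9]
opening: 0.035
```

Request:
jog_arm --deltas '[0, 0, -0.1, 0, 0, 0, 0, 0, -0.17, 0, 0, 0, 0, 0, -0.21, 0, 0, 0, 0, 0, -0.215, 0, 0, 0, 0, 0, -0.215, 0, 0, 0]'

```text
time: 27.92
tool_pos: [0.4255, 0.2244, 0.0246]
tool_rot: [-3.141, -0.001, -0.349]
contact_force: [0.5, -0.2, -0.4]
opening: 0.0352
```

Request:
jog_arm --deltas '[0, 0, 0, 0, 0, 0, 0, 0, 0, 0, 0, 0, 0, 0, 0, 0, 0, 0, 0, 0, 0, 0, 0, 0]' --claw 0.7

```text
time: 28.25
tool_pos: [0.4252, 0.2244, 0.0243]
tool_rot: [-3.141, -0.001, -0.349]
contact_force: [0.3, 0.4, 0.2]
opening: 0.0575
```

Request:
jog_arm --deltas '[0, 0, 0.2, 0, 0, 0, 0, 0, 0.5, 0, 0, 0, -0.2, 0.07, 0.8, 0, 0, 0, -0.45, 0.16, 0.9, 0, 0, 0, -0.62, 0.22, 0.9, 0, 0, 0]'

```text
time: 28.67
tool_pos: [0.3629, 0.2472, 0.1164]
tool_rot: [-3.138, -0.003, -0.35]
contact_force: [-0.8, 0.8, -0.3]
opening: 0.0643
```

Request:
jog_arm --deltas '[0, 0, 0, 0, 0, 0, 0, 0, 0, 0, 0, 0]' --claw 1

```text
time: 28.83
tool_pos: [0.3627, 0.2466, 0.1142]
tool_rot: [-3.141, -0.001, -0.348]
contact_force: [0.7, 0.3, 0.1]
opening: 0.073
```

```bash
python3 - <<'E'
from h import *
p,im=look("w13"); s=robot.observe(); print(s["tool_pos"],s["tool_rot"],s["opening"])
b=BOARD["small"]; nearest(p,im,b,.008,"white"); crop(p,im,b,"w13c")
look("top1","top")
E
```

```text
[0.36340061 0.24643926 0.11396173] [-3.14106965e+00 -8.77175454e-04 -3.48633224e-01] 0.07738858639666737
white [425.  224.3] [88.1 87.7] 68.0
```

View pics/w13c.png

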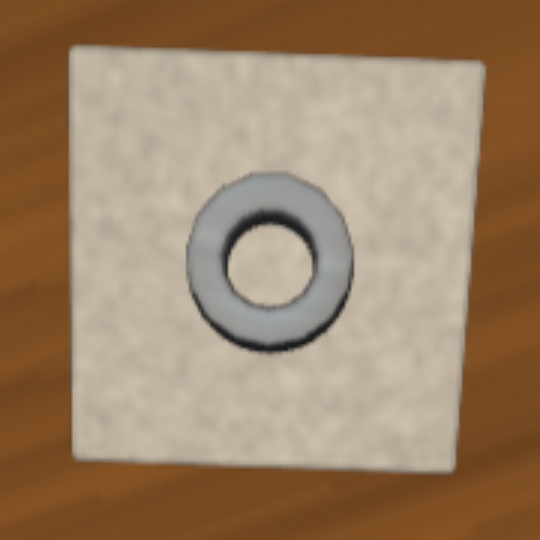

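View pics/top1.png

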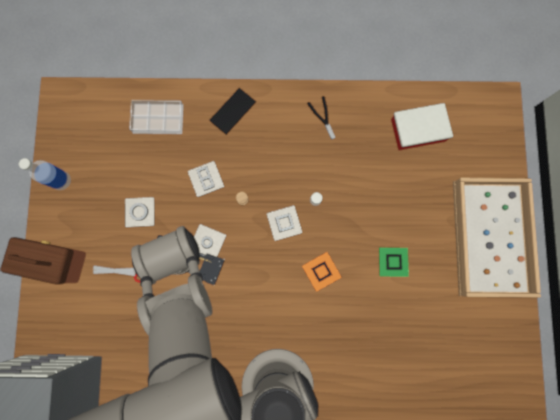

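The small ring shows a black crescent below it, so it lies about 2 mm too far along tool x. I'll measure it and mend it.

```bash
python3 - <<'E'
from h import *
p=robot.camera_params("wrist"); b=BOARD["small"]; x,y=proj(p,(*b,.008)).astype(int)
o=np.array([x-90,max(0,y-90)])
print(ray(p,o+np.array([270,258.5])/3-.33,.0195)*1000,robot.observe()["tool_pos"])
# dark pixels bottom edge: lowest dark along column
im=cv2.imread("pics/w13.png").max(2)
c=o[0]+90; col=im[:, c]; r=np.where(col[o[1]+60:o[1]+125]<75)[0]+o[1]+60; print(r, ray(p,[(c,r.max()+.5)],.008)*1000)
E
```

```text
[[426.82570274 223.53560634]] [0.36368243 0.24624857 0.11373899]
[ 97  98  99 141 142] [[409.19027764 229.75274221]]
```

Request:
jog_arm --deltas '[0.3, -0.11, -0.1, 0, 0, 0, 0.5, -0.18, -0.25, 0, 0, 0, 0.62, -0.22, -0.5, 0, 0, 0, 0.62, -0.22, -0.7, 0, 0, 0]'

```text
time: 29.27
tool_pos: [0.4287, 0.2231, 0.0424]
tool_rot: [-3.14, -0.002, -0.352]
contact_force: [0.2, -1.2, 0.2]
opening: 0.0918
```

Request:
jog_arm --deltas '[0, 0, -0.1, 0, 0, 0, 0, 0, -0.17, 0, 0, 0, 0, 0, -0.2, 0, 0, 0, 0, 0, -0.2, 0, 0, 0]'

```text
time: 29.6
tool_pos: [0.4248, 0.2243, 0.0235]
tool_rot: [3.141, 0.001, -0.349]
contact_force: [0.8, -0.2, -0.8]
opening: 0.092
```

Request:
jog_arm --deltas '[0, 0, 0, 0, 0, 0, 0, 0, 0, 0, 0, 0, 0, 0, 0, 0, 0, 0, 0, 0, 0, 0, 0, 0, 0, 0, 0, 0, 0, 0]' --claw 0.1

```text
time: 30.02
tool_pos: [0.4251, 0.2245, 0.0242]
tool_rot: [-3.141, -0.001, -0.349]
contact_force: [-0.2, -0.3, 0.4]
opening: 0.0629
```

Request:
jog_arm --deltas '[0, 0, 0, 0, 0, 0, 0, 0, 0, 0, 0, 0, 0, 0, 0, 0, 0, 0, 0, 0, 0, 0, 0, 0, 0, 0, 0, 0, 0, 0]'

```text
time: 30.43
tool_pos: [0.4249, 0.2243, 0.0237]
tool_rot: [3.141, 0.0, -0.349]
contact_force: [-0.1, 0.3, 0.7]
opening: 0.0354
```

Request:
jog_arm --deltas '[0, 0, 0, 0, 0, 0, 0, 0, 0, 0, 0, 0, 0, 0, 0.03, 0, 0, 0, -0.01, 0.003, 0.03, 0, 0, 0, -0.017, 0.006, 0.03, 0, 0, 0]'

```text
time: 30.85
tool_pos: [0.4232, 0.2249, 0.0269]
tool_rot: [-3.142, -0.0, -0.35]
contact_force: [-0.1, -0.1, 0.0]
opening: 0.0352
```

Request:
jog_arm --deltas '[0, 0, 0, 0, 0, 0, 0, 0, 0, 0, 0, 0, 0, 0, -0.015, 0, 0, 0, 0, 0, -0.028, 0, 0, 0, 0, 0, -0.028, 0, 0, 0]'

```text
time: 31.27
tool_pos: [0.4232, 0.2249, 0.0238]
tool_rot: [3.141, 0.0, -0.349]
contact_force: [-0.5, -0.0, 0.2]
opening: 0.0353
```

Request:
jog_arm --deltas '[0, 0, 0, 0, 0, 0, 0, 0, 0, 0, 0, 0, 0, 0, 0, 0, 0, 0, 0, 0, 0, 0, 0, 0]' --claw 0.7

```text
time: 31.6
tool_pos: [0.4232, 0.2249, 0.024]
tool_rot: [3.142, -0.0, -0.349]
contact_force: [-0.3, 0.3, -0.4]
opening: 0.0569
```

Request:
jog_arm --deltas '[0, 0, 0.2, 0, 0, 0, 0, 0, 0.5, 0, 0, 0, -0.2, 0.07, 0.8, 0, 0, 0, -0.45, 0.16, 0.9, 0, 0, 0, -0.62, 0.22, 0.9, 0, 0, 0]'

```text
time: 32.02
tool_pos: [0.3612, 0.2477, 0.1165]
tool_rot: [-3.138, -0.003, -0.35]
contact_force: [0.0, 0.4, -0.5]
opening: 0.0641
```

Request:
jog_arm --deltas '[0, 0, 0, 0, 0, 0, 0, 0, 0, 0, 0, 0]' --claw 1

```text
time: 32.18
tool_pos: [0.3609, 0.2471, 0.1143]
tool_rot: [-3.141, -0.001, -0.348]
contact_force: [-0.4, 0.5, 0.2]
opening: 0.0735
```

```bash
python3 - <<'E'
from h import *
p,im=look("w14"); s=robot.observe(); print(s["tool_pos"],s["tool_rot"],s["opening"])
b=BOARD["small"]; nearest(p,im,b,.008,"white"); crop(p,im,b,"w14c")
E
```

```text
[0.36164123 0.24697913 0.11405397] [-3.14125723e+00 -6.87684840e-04 -3.48717688e-01] 0.07714575215060544
white [425.  224.2] [87.8 87.6] 67.9
```

The picture limit is reached, so I check numerically with dark rims on both sides.

```bash
python3 - <<'E'
from h import *
p=robot.camera_params("wrist"); b=(.4251,.2244); c=proj(p,(*b,.008)); print(c)
for f in("w13","w14"):
    im=cv2.imread(f"pics/{f}.png"); h=cv2.cvtColor(im,cv2.COLOR_BGR2HSV).astype(int)
    x0,y0=(c-40).astype(int); H,S,V=[h[y0:y0+80,x0:x0+80,i] for i in range(3)]
    blue=((H>70)&(H<130)&(S>8)&(V>110)).astype(np.uint8)   # steel top is bluish, board is warm
    cs,_=cv2.findContours(blue,cv2.RETR_EXTERNAL,cv2.CHAIN_APPROX_NONE); k=max(cs,key=cv2.contourArea)
    (u,v),r=cv2.minEnclosingCircle(k); print(f,"ring",ray(p,[(u+x0,v+y0)],.0195)*1000,r)
    m=(V<75); ys,xs=np.where(m); d=np.hypot(xs-u,ys-v); out=d>(r-2)
    print(" dark outside above/below/left/right",(out&(ys<v-r*.6)).sum(),(out&(ys>v+r*.6)).sum(),(out&(xs<u-r*.6)).sum(),(out&(xs>u+r*.6)).sum())
E
```

```text
[279.41799221 113.62276245]
w13 ring [[416.57341159 226.39479889]] 11.10190200805664
 dark outside above/below/left/right 140 86 102 82
w14 ring [[417.49519504 224.35941166]] 13.124505043029785
 dark outside above/below/left/right 66 2 26 30
```

```bash
python3 - <<'E'
from h import *
p=robot.camera_params("wrist"); x,y=proj(p,(.4251,.2244,.008)).round().astype(int); print(x,y)
g=cv2.cvtColor(cv2.imread("pics/w14.png"),cv2.COLOR_BGR2GRAY)
print("col",[(i,int(g[y+i,x])) for i in range(-34,35)])
print("row",[(i,int(g[y,x+i])) for i in range(-34,35)])
E
```

```text
279 114
col [(-34, 176), (-33, 180), (-32, 182), (-31, 141), (-30, 128), (-29, 144), (-28, 152), (-27, 156), (-26, 156), (-25, 156), (-24, 156), (-23, 155), (-22, 155), (-21, 151), (-20, 146), (-19, 117), (-18, 78), (-17, 69), (-16, 154), (-15, 185), (-14, 184), (-13, 184), (-12, 184), (-11, 185), (-10, 184), (-9, 184), (-8, 183), (-7, 182), (-6, 181), (-5, 178), (-4, 179), (-3, 182), (-2, 183), (-1, 184), (0, 185), (1, 185), (2, 185), (3, 185), (4, 186), (5, 187), (6, 187), (7, 188), (8, 188), (9, 186), (10, 185), (11, 184), (12, 184), (13, 133), (14, 85), (15, 130), (16, 156), (17, 162), (18, 161), (19, 159), (20, 157), (21, 156), (22, 155), (23, 153), (24, 148), (25, 141), (26, 114), (27, 147), (28, 171), (29, 173), (30, 175), (31, 175), (32, 177), (33, 178), (34, 179)]
row [(-34, 179), (-33, 179), (-32, 180), (-31, 181), (-30, 181), (-29, 179), (-28, 177), (-27, 109), (-26, 76), (-25, 140), (-24, 149), (-23, 154), (-22, 154), (-21, 155), (-20, 156), (-19, 156), (-18, 157), (-17, 155), (-16, 146), (-15, 122), (-14, 71), (-13, 185), (-12, 188), (-11, 184), (-10, 182), (-9, 180), (-8, 178), (-7, 179), (-6, 180), (-5, 182), (-4, 182), (-3, 182), (-2, 183), (-1, 184), (0, 185), (1, 186), (2, 185), (3, 184), (4, 186), (5, 190), (6, 192), (7, 192), (8, 192), (9, 191), (10, 191), (11, 191), (12, 190), (13, 187), (14, 187), (15, 66), (16, 58), (17, 102), (18, 149), (19, 161), (20, 165), (21, 164), (22, 161), (23, 160), (24, 159), (25, 158), (26, 154), (27, 149), (28, 110), (29, 173), (30, 186), (31, 185), (32, 183), (33, 182), (34, 182)]
```

The small ring is now within about 0.5 mm of its outline: the dark rims match above and below, and left and right differ by less than a pixel. Handing in.

```bash
python3 -c "
from cell import robot
print(robot.hand_in(), robot.observe()['time'])"
```

```text
the job is handed in; nothing more can be done
the job is handed in; nothing more can be done
```

All four pieces lie flat on their matching boards, and I handed the job in at about 32 s, with the gripper open and clear above the table. The green and orange look-alikes were not touched.

- **Close-up wrist pictures after each placing:** the big ring is about 1 mm off centre. The slider and the square are within about 1 mm, with their sides in line with the outlines.
- **Small ring:** it first lay about 2 mm off, so I gripped it again and shifted it. The brightness profile of the later picture puts it within about 0.5 mm of its outline.
- **Checks that failed or disagreed:**
  - The 16-picture limit stopped me from viewing the small ring after the shift, so its final position rests on that profile alone.
  - An automatic colour check of the small ring gave an unusable result, and I set it aside.
  - One edge reading of the small ring before the shift did not agree with the 2 mm.

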